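# Sort handed lever handles into their bins at the key counter

### The arm

A 6-joint arm with a two-finger parallel gripper is mounted at the origin on the work surface. World frame = base frame: x ahead of the robot, y to its left, z up, the work surface at z = 0. Lengths are in mm, angles in rad, forces in N, time in s.
With the tool pointing down it reaches from about 300 to 750 mm from the base axis. Payload 8.5 kg.
Tool frame: the origin (TCP) lies midway between the tips of the shut fingers; the grasp point (between the pads) lies 19 mm behind it; z points along the fingers, y is the line along which they close (so a half turn about z gives the same grasp; the last joint's range is limited). The gripper opens to 88 mm and grips with 3 to 60 N. Pads are 18 mm wide; open, the fingers measure 123 mm over their backs; the gripper's body (75 mm by 187 mm) begins 45 mm behind the grasp point.
Start: joints at [0.901, 0.381, 1.297, -0, 1.464, -0.215], TCP at [241.594, 494.077, 238.748] pointing down, gripper open.
Joint ranges: [-3.11, 3.11], [-0.89, 2.33], [0.22, 2.48], [-1.42, 4.56], [0.17, 2.85], [-2.88, 2.88]. Speed limits (rad/s): [2.39, 2.39, 3.14, 3.14, 3.14, 3.14].

### API

Orientations are given as a rotation vector (axis times angle).
In Python, from plant import env, vision, workorder, spotter gives the robot as it stands.
- The arm moves only by the tool jog_arm, never from a script. Its argument "motion" is a list of rows, each a list of 3 entries, a list of its own where there are three numbers: the shift along the tool's x, y, z in mm, then the turn about the tool's z in degrees, then the gripper command: -1 is shut, 1 is fully open, values between are in proportion. In form: [[[tx, ty, tz], turn, gripper], ...]. A call has 1 to 10 rows; each row shifts and turns the commanded pose from where the row before left it, along the tool's axes as they then stand; what a row does not reach is not made up. A row lasts 1/8 s, in which the tool goes at most 62.5 mm and 10.7 degrees, less where a joint would pass 70% of its speed; a pose out of reach is approached as far as the arm can. A call with a gripper value outside its range is refused whole. The fingers move at their own pace and stop on an object; "newtons" is the grip in N (left out, the last holds). Time passes only in rows, so rows that do not move let the fingers close. It gives the time, the measured TCP pose, the force, the opening and the grip force at its end, in the units of the state.
- env.state(): the state, without advancing time (a new reading comes with each control period).
- vision.capture(name): name is "scene" or "top" or "wrist"; returns a dict with "img" (420x560x3 uint8, red, green, blue), "fx", "fy", "cx", "cy" (pixels), "extrinsics" (4x4, takes a point from camera to world coordinates). Camera axes: x right, y up, looking along -z (the intrinsics and any distortion apply to the point x, -y, -z); pixel columns grow to the right and rows downward; lengths in mm; the calibration is good to about 2 mm. A picture is of the moment at which its call begins. There is no depth.
- workorder.sign_off(): hands the job in; it is judged then, once.
Trained networks look in the newest picture that a camera, given by its name, has taken for a name from the list of things; names that differ only in an ending like _2 or _b are one class to them, and where a whole thing is asked for, a point or a joint stands for the part that bears it (a point fixed in the world has none). Each returns a list of dicts, best first, with "p" (0 to 1); they miss things now and then, are a little off and sometimes report something else, mostly with a low value. They report only what shows in the picture. A call takes as long as a camera call. They do not tell look-alikes from the thing itself.
- spotter.spot_in(camera, thing): "extent" ([left, top, right, bottom] in pixels, round what is visible of it).
- spotter.outline_of(camera, thing): "region" (420x560 bool, what is visible of it) and "extent" ([left, top, right, bottom] in pixels, round what is visible of it).
- spotter.tip_of(camera, thing): "location" ([column, row] in pixels: a listed point, or the origin of a listed thing).
The state is a dict: "t": time; "joints": joint angles; "joint_vel": joint speeds; "effort": joint torques, N m; "ee_pos": TCP position; "tcp_rot": TCP orientation; "wrist_force": force on the tool from outside, world axes, zero at the start; "wrist_torque": the same for the moment, N m; "gripper_width": opening from 0.0 (shut) to 1.0 (fully open); "finger_force": force on a finger pad.
Only numpy, scipy, OpenCV 4.12 (cv2) and the standard library are available. Lean on these libraries where they do the work, as an engineer would, in place of code of your own. Each camera call takes 0.05 s, during which the arm holds its last target. There are 200 camera calls.

### The job

Separate the four loose door-lever handles on the locksmith's counter into left-hand and right-hand ones: each goes into the side bin whose sample handle, screwed to the board at the bin's far end, has the same shape and is not its mirror image. Set each one down in its bin rather than dropping it, and leave them all lying flat on their back plates on the bin floor, wholly inside, lever up and none on top of another. Do not disturb the spray can, padlock and carton.

Things in the scene. Friction and masses are not known exactly. Their poses are not given: they have to be found in the camera images.
- handle_1_grip (a point): grasp point in the lever root of one loose satin-steel door-lever handle (2 left-hand, 2 right-hand, 0.15 to 0.31 kg) lying on its back plate: 37 mm above the plate's underside, 18 mm from the neck axis towards the lever's tip, centre of mass about 20 mm off horizontally, towards the keyhole. z: out of the plate; y: along the plate from keyhole to neck end (top when fitted); lever runs to -x if left-hand, +x if right-hand
- handle_1_tip (a point): free end of that handle's lever, 77 mm from the neck axis, 59 mm from its grip point, 37 mm above the plate's underside; same axes. Lever: bar 14 mm wide (y), 14 mm thick (30 to 44 mm above the underside), from 8 mm behind the neck axis to here; neck 17 mm round
- handle_1_key (a point): keyhole on that handle's back plate, at half the plate's thickness (4 mm above its underside), 45 mm from the neck axis in -y; same axes. Plate 36 mm (x) by 90 mm (y) by 8 mm thick, from 20 mm beyond the neck axis in +y to 70 mm in -y; it can be pinched across its width here
- handle_2_grip (a point): grasp point in the lever root of one loose satin-steel door-lever handle (2 left-hand, 2 right-hand, 0.15 to 0.31 kg) lying on its back plate: 37 mm above the plate's underside, 18 mm from the neck axis towards the lever's tip, centre of mass about 20 mm off horizontally, towards the keyhole. z: out of the plate; y: along the plate from keyhole to neck end (top when fitted); lever runs to -x if left-hand, +x if right-hand
- handle_2_tip (a point): free end of that handle's lever, 77 mm from the neck axis, 59 mm from its grip point, 37 mm above the plate's underside; same axes. Lever: bar 14 mm wide (y), 14 mm thick (30 to 44 mm above the underside), from 8 mm behind the neck axis to here; neck 17 mm round
- handle_2_key (a point): keyhole on that handle's back plate, at half the plate's thickness (4 mm above its underside), 45 mm from the neck axis in -y; same axes. Plate 36 mm (x) by 90 mm (y) by 8 mm thick, from 20 mm beyond the neck axis in +y to 70 mm in -y; it can be pinched across its width here
- handle_3_grip (a point): grasp point in the lever root of one loose satin-steel door-lever handle (2 left-hand, 2 right-hand, 0.15 to 0.31 kg) lying on its back plate: 37 mm above the plate's underside, 18 mm from the neck axis towards the lever's tip, centre of mass about 20 mm off horizontally, towards the keyhole. z: out of the plate; y: along the plate from keyhole to neck end (top when fitted); lever runs to -x if left-hand, +x if right-hand
- handle_3_tip (a point): free end of that handle's lever, 77 mm from the neck axis, 59 mm from its grip point, 37 mm above the plate's underside; same axes. Lever: bar 14 mm wide (y), 14 mm thick (30 to 44 mm above the underside), from 8 mm behind the neck axis to here; neck 17 mm round
- handle_3_key (a point): keyhole on that handle's back plate, at half the plate's thickness (4 mm above its underside), 45 mm from the neck axis in -y; same axes. Plate 36 mm (x) by 90 mm (y) by 8 mm thick, from 20 mm beyond the neck axis in +y to 70 mm in -y; it can be pinched across its width here
- handle_4_grip (a point): grasp point in the lever root of one loose satin-steel door-lever handle (2 left-hand, 2 right-hand, 0.15 to 0.31 kg) lying on its back plate: 37 mm above the plate's underside, 18 mm from the neck axis towards the lever's tip, centre of mass about 20 mm off horizontally, towards the keyhole. z: out of the plate; y: along the plate from keyhole to neck end (top when fitted); lever runs to -x if left-hand, +x if right-hand
- handle_4_tip (a point): free end of that handle's lever, 77 mm from the neck axis, 59 mm from its grip point, 37 mm above the plate's underside; same axes. Lever: bar 14 mm wide (y), 14 mm thick (30 to 44 mm above the underside), from 8 mm behind the neck axis to here; neck 17 mm round
- handle_4_key (a point): keyhole on that handle's back plate, at half the plate's thickness (4 mm above its underside), 45 mm from the neck axis in -y; same axes. Plate 36 mm (x) by 90 mm (y) by 8 mm thick, from 20 mm beyond the neck axis in +y to 70 mm in -y; it can be pinched across its width here
- bin_a_in (a point): centre of the floor of the left-hand bin, one of two equal plywood bins fixed to the counter, one each side (which side varies); floor 4 mm above the counter. Inside 252 mm (x) by 142 mm (y), walls 4 mm, 40 mm tall. z up, x along the bin away from the robot, to a board (x = 131 to 256 mm, 12 mm high) with a left-hand sample handle screwed flat on it, top away from the robot
- bin_b_in (a point): centre of the floor of the right-hand bin, one of two equal plywood bins fixed to the counter, one each side (which side varies); floor 4 mm above the counter. Inside 252 mm (x) by 142 mm (y), walls 4 mm, 40 mm tall. z up, x along the bin away from the robot, to a board (x = 131 to 256 mm, 12 mm high) with a right-hand sample handle screwed flat on it, top away from the robot
- can_center (a point): bystander: grey spray can standing on the counter among the handles, 40 mm round, 140 mm tall; point half-way up its axis
- padlock_center (a point): bystander: brass padlock lying flat among the handles, 20 mm thick, body 42 mm (x) by 50 mm (y) from y = -37 to +13 mm, steel shackle on to y = +44 mm; point half-way up its thickness
- carton_center (a point): bystander: cardboard carton with a paper band beyond the handles, 70 mm (x) by 110 mm (y) by 60 mm tall; point at its centre
Not all that is in view belongs to the job. Leave any orange look-alike of the part that bears handle_4_grip alone. What is shaped like the part that bears handle_1_grip but pink is not meant.

How it is judged (in metres and radians):
At the end, for the whole second after the job is handed in: Each of the four handles is in the bin with the sample of its own hand: its grip point within 122 mm along and 68 mm across of the centre of the bin's floor and less than 42 mm above the floor (37 mm when the plate lies on it), plate level within 0.12 rad, lever up, at rest (below 0.02 m/s) (x of handle_1_grip in the frame of bin_a_in between -0.122 and 0.122 m and y of handle_1_grip in the frame of bin_a_in between -0.068 and 0.068 m and z of each of handle_1_grip, handle_3_grip in the frame of bin_a_in below 0.042 m and angle between each of handle_1_grip, handle_2_grip, handle_3_grip, handle_4_grip's own z axis and vertical below 0.12 rad and linear speed of each of handle_1, handle_2, handle_3, handle_4 below 0.02 m/s and x of handle_2_grip in the frame of bin_b_in between -0.122 and 0.122 m and y of handle_2_grip in the frame of bin_b_in between -0.068 and 0.068 m and z of each of handle_2_grip, handle_4_grip in the frame of bin_b_in below 0.042 m and x of handle_3_grip in the frame of bin_a_in between -0.122 and 0.122 m and y of handle_3_grip in the frame of bin_a_in between -0.068 and 0.068 m and x of handle_4_grip in the frame of bin_b_in between -0.122 and 0.122 m and y of handle_4_grip in the frame of bin_b_in between -0.068 and 0.068 m); the robot touches nothing.
It fails at once if a handle is dropped or thrown: faster than 0.6 m/s with no finger on it (a free fall of about 18 mm) ((contact force between the fingers and handle_1 below 0.05 N and linear speed of handle_1 above 0.6 m/s) or (contact force between the fingers and handle_2 below 0.05 N and linear speed of handle_2 above 0.6 m/s) or (contact force between the fingers and handle_3 below 0.05 N and linear speed of handle_3 above 0.6 m/s) or (contact force between the fingers and handle_4 below 0.05 N and linear speed of handle_4 above 0.6 m/s)).
It fails at once if the spray can, padlock or carton is shifted by more than 20 mm or the can or carton tipped by more than 0.3 rad (distance of any of can_center, padlock_center, carton_center from where it was at the start of the episode above 0.02 m or angle between any of can_center, carton_center's own z axis and vertical above 0.3 rad).
It also fails if it takes over 72 s, if anything falls off the work surface, if the arm or the gripper's body presses on something with over 40 N, if the wrist force passes 120 N, or if a joint passes its speed limit or range.

## Working session

There is one attempt and no reset: what is moved stays moved. The work goes in short steps, Python scripts to look and compute and a tool call to move; the robot and the scene stay as the last step left them, time stands still between calls to the robot, and variables do not carry over. Pictures are saved under pics/ and viewed, at most 10 in all, crops included, and the job is handed in when it is done.

Besides the shell and the picture viewer there is one more tool, called in YAML: its name, and indented under it one key for each argument. jog_arm: Moves the arm, as the interface text tells. Its arguments: {"type":"object","properties":{"motion":{"type":"array"},"newtons":{"type":"number"}},"required":["motion"]}

```bash
mkdir -p pics; cat > h.py <<'E'
import numpy as np, cv2
from plant import env, vision, workorder, spotter
def cap(n,f=None):
    c=vision.capture(n)
    if f: cv2.imwrite('pics/'+f,cv2.cvtColor(c['img'],cv2.COLOR_RGB2BGR))
    return c
def ray(c,px,z):
    E=np.array(c['extrinsics']); d=np.array([(px[0]-c['cx'])/c['fx'],-(px[1]-c['cy'])/c['fy'],-1.])
    d=E[:3,:3]@d; o=E[:3,3]; return o+d*(z-o[2])/d[2]
E
python3 - <<'E'
from h import *
for n in ('top','scene'):
    c=cap(n,n+'1.png'); print(n,[k for k in c if k!='img'],np.round(c['extrinsics'],2).tolist(),c['fx'])
    for t,z in (('handle_1_grip',37),('handle_1_tip',37),('handle_1_key',4),('bin_a_in',4),('bin_b_in',4),('can_center',70),('padlock_center',10),('carton_center',30)):
        for r in spotter.tip_of(n,t): print(n,t,round(r['p'],2),np.round(r['location']),np.round(ray(c,r['location'],z)[:2]))
print(env.state())
E
```

```text
top ['fx', 'fy', 'cx', 'cy', 'extrinsics'] [[0.02, 0.99, -0.15, 417.2], [-1.0, 0.01, -0.03, -17.02], [-0.03, 0.15, 0.99, 1141.79], [0.0, 0.0, 0.0, 1.0]] 419.3907991971461
top handle_1_grip 0.9 [313. 141.] [772. -70.]
top handle_1_grip 0.84 [269. 202.] [602.  47.]
top handle_1_tip 0.92 [311. 164.] [708. -63.]
top handle_1_tip 0.65 [281. 219.] [558.  15.]
top handle_1_tip 0.38 [227. 193.] [627. 161.]
top handle_1_key 0.97 [281. 187.] [650.  18.]
top handle_1_key 0.83 [326. 144.] [ 776. -106.]
top bin_a_in 0.72 [203. 239.] [503. 226.]
top bin_a_in 0.56 [424. 230.] [ 537. -369.]
top bin_a_in 0.53 [360. 261.] [ 450. -198.]
top bin_b_in 0.67 [156. 230.] [526. 359.]
top can_center 0.65 [228. 192.] [622. 154.]
top padlock_center 0.8 [282. 250.] [478.  10.]
top carton_center 0.64 [263. 134.] [794.  68.]
scene ['fx', 'fy', 'cx', 'cy', 'extrinsics'] [[0.64, -0.54, 0.55, 1037.4], [0.77, 0.46, -0.44, -385.25], [-0.02, 0.71, 0.71, 672.1], [0.0, 0.0, 0.0, 1.0]] 388.55399761732923
scene handle_1_grip 0.84 [309. 222.] [611.  41.]
scene handle_1_grip 0.7 [324. 296.] [773. -69.]
scene handle_1_tip 0.76
[... 463 characters left out ...]
'joints': array([ 9.00728353e-01,  3.80602046e-01,  1.29739388e+00,  1.04854485e-05,
        1.46355733e+00, -2.15292545e-01]), 'joint_vel': array([ 1.17636086e-03,  1.31891228e-03, -2.79739060e-05, -1.20178481e-04,
        8.58602155e-05, -1.48591730e-03]), 'effort': array([-1.00421323e-03, -4.37787509e+01, -2.24732029e+01,  7.12731178e-02,
        3.14593990e-02,  4.80085902e-06]), 'ee_pos': array([241.58661937, 494.09635242, 238.74936909]), 'tcp_rot': array([7.08219490e-01, 3.06071604e+00, 6.29362251e-05]), 'wrist_force': array([-0.21106307, -0.11459447, -0.68439766]), 'wrist_torque': array([-0.04720386, -0.02503141, -0.00933467]), 'finger_force': 0.0, 'gripper_width': 0.9978647453558885}
```

View both.

```bash
python3 - <<'E'
import cv2
a=cv2.imread('pics/top1.png'); cv2.imwrite('pics/topc.png',cv2.resize(a[100:320,130:450],None,fx=2.5,fy=2.5,interpolation=cv2.INTER_CUBIC))
E
```

```text
(no output)
```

View pics/topc.png

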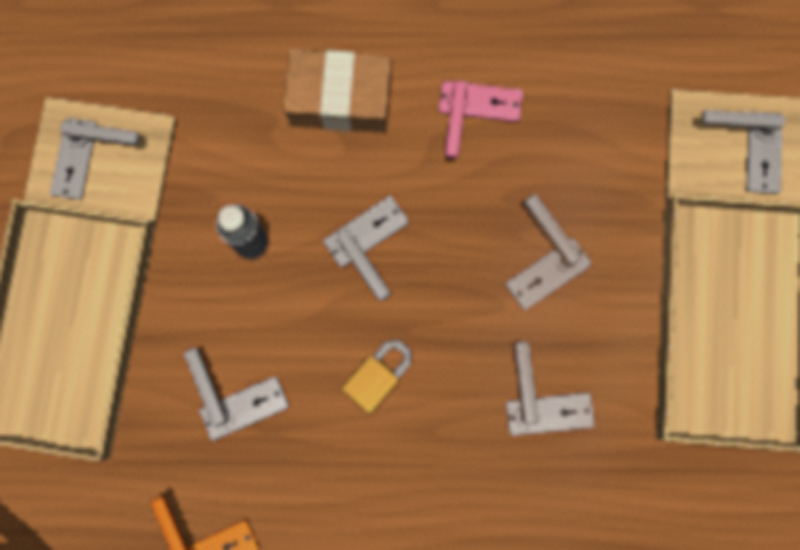

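View pics/scene1.png

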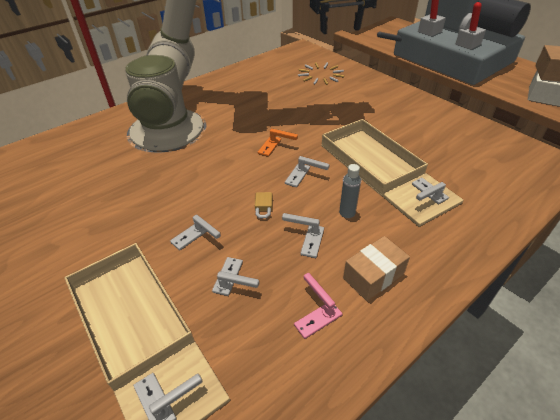

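The top crop shows the sample at left (y+) with its lever to the right, so that is bin B (right-hand). The sample at right is the left-hand one, bin A. In crop pixels, the handles with necks at (345,240) and (575,258) are left-hand. Those at (218,418) and (528,415) are right-hand. The orange and pink ones stay where they are.

```bash
cat >> h.py <<'E'
from scipy.optimize import least_squares
from scipy.spatial.transform import Rotation as R
def proj(c,P):
    E=np.array(c['extrinsics']); q=(np.asarray(P,float)-E[:3,3])@E[:3,:3]
    return np.stack([c['cx']+c['fx']*q[:,0]/-q[:,2], c['cy']-c['fy']*q[:,1]/-q[:,2]],1)
def pts(p,s,keys,zf=0):   # p = neck x,y, theta of handle +y axis; s=+1 right hand
    L={'grip':(18*s,0,37),'tip':(77*s,0,37),'key':(0,-45,4),'tipT':(77*s,0,44),'keyT':(0,-45,8)}
    yv=np.array([np.cos(p[2]),np.sin(p[2])]); xv=np.array([yv[1],-yv[0]])
    return np.array([[*(p[:2]+L[k][0]*xv+L[k][1]*yv),L[k][2]+zf] for k in keys])
def fit(c,obs,s,p0,zf=0):
    ks=list(obs); o=np.array([obs[k] for k in ks],float)
    r=least_squares(lambda p:(proj(c,pts(p,s,ks,zf))-o).ravel(),p0,loss='soft_l1',f_scale=2); return r.x,np.abs(r.fun).max()
def tool():
    s=env.state(); M=R.from_rotvec(s['tcp_rot']).as_matrix(); return s,np.array(s['ee_pos']),M
def plan(xyz,yaw):  # yaw: wanted world direction angle of tool y (mod pi); prints tool-frame shift then turn
    s,p,M=tool(); d=M.T@(np.array(xyz)-p); a=np.arctan2(M[1,1],M[0,1])
    t=-(yaw-a); t=(t+np.pi/2)%np.pi-np.pi/2   # tool z down: +turn lowers world angle
    print('tcp',p.round(1),'shift',d.round(1),'turn',round(np.degrees(t),1),'alt',round(np.degrees(t-np.sign(t)*np.pi),1),'j6',s['joints'][5].round(2),'w',round(s['gripper_width'],2),'t',s['t'])
H0={'A':(-1,(345,236),(385,215),(385,295)),'B':(-1,(572,256),(535,283),(532,200)),'C':(1,(218,418),(262,400),(193,352)),'D':(1,(528,415),(570,411),(522,345))}
E
python3 - <<'E'
from h import *
c=cap('top'); f=lambda q:(q[0]/2.5+130,q[1]/2.5+100)
H={}
for n,(s,nk,k,t) in H0.items():
    a,b=ray(c,f(nk),40),ray(c,f(k),8); d=a-b
    p,e=fit(c,{'keyT':f(k),'tipT':f(t)},s,[a[0],a[1],np.arctan2(d[1],d[0])])
    H[n]=p; print(n,p.round(2),'err',round(e,1),'grip',pts(p,s,['grip'])[0].round(0),'tip',pts(p,s,['tip'])[0].round(0))
for n,q in (('b FL',(15,203)),('b FR',(152,222)),('b NR',(105,457)),('a FL',(670,203)),('a NL',(663,438))): print(n,ray(c,f(q),40)[:2].round(0))
np.save('H.npy',H,allow_pickle=True)
# board/bin edges by outline
for t in ('bin_a_in','handle_1_grip'):
    for r in spotter.outline_of('top',t): print(t,round(r['p'],2),np.round(r['extent']))
E
```

```text
A [626.82  46.71   2.12] err 0.8 grip [611.  37.  37.] tip [561.   6.  37.]
B [ 602.52 -192.77   -0.96] err 0.9 grip [ 617. -182.   37.] tip [ 666. -149.   37.]
C [427.55 176.7    2.01] err 0.7 grip [444. 184.  37.] tip [497. 209.  37.]
D [ 433.54 -148.57    1.73] err 0.5 grip [ 451. -146.   37.] tip [ 510. -137.   37.]
b FL [655. 410.]
b FR [636. 259.]
b NR [385. 296.]
a FL [ 662. -295.]
a NL [ 415. -282.]
bin_a_in 0.81 [394. 136. 456. 281.]
bin_a_in 0.51 [243. 122. 288. 153.]
handle_1_grip 0.92 [304. 131. 340. 162.]
handle_1_grip 0.82 [262. 179. 291. 221.]
```

```bash
python3 - <<'E'
import cv2
a=cv2.imread('pics/top1.png'); b=[a[170:300,120:200],a[170:300,385:465]]
cv2.imwrite('pics/bins.png',cv2.resize(cv2.hconcat(b),None,fx=4.5,fy=4.5,interpolation=cv2.INTER_CUBIC))
E
```

```text
(no output)
```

View pics/bins.png

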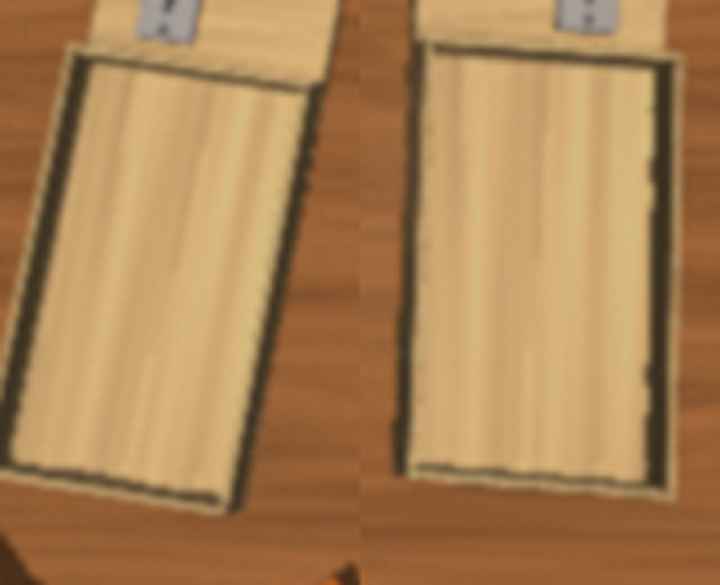

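Rim corners in the crop: left bin (73,47), (322,83), (235,512), (0,472). Right bin (418,40), (680,57), (675,495), (400,475).

```bash
python3 - <<'E'
from h import *
c=cap('top')
L=[(73,47),(322,83),(235,512),(0,472)]; Rr=[(418,40),(680,57),(675,495),(400,475)]
B={}
for n,q,x0 in (('b',[(120+u/4.5,170+v/4.5) for u,v in L],[528,361,-.15]),('a',[(385+(u-360)/4.5,170+v/4.5) for u,v in Rr],[534,-368,0])):
    loc=np.array([(130,75),(130,-75),(-130,-75),(-130,75)])
    def P(p):
        x=np.array([np.cos(p[2]),np.sin(p[2])]); y=np.array([-x[1],x[0]])
        return np.array([[*(p[:2]+a*x+b*y),42] for a,b in loc])
    r=least_squares(lambda p:(proj(c,P(p))-np.array(q)).ravel(),x0); B[n]=r.x; print(n,r.x.round(3),r.fun.round(1))
np.save('B.npy',B,allow_pickle=True)
H=np.load('H.npy',allow_pickle=True).item()
p=H['C']; g=pts(p,1,['grip'])[0]; plan([g[0],g[1],150],p[2]-np.pi)
E
```

```text
b [ 5.20003e+02  3.48560e+02 -1.29000e-01] [ 1.  -0.6 -0.3 -1.1  1.5  0.6 -2.1  1. ]
a [ 5.37046e+02 -3.63115e+02 -6.10000e-02] [ 0.5 -1.2 -0.5 -1.  -0.9  1.1  0.9  0.9]
tcp [241.6 494.1 238.7] shift [-317.7 -189.4   88.8] turn -51.2 alt 128.8 j6 -0.22 w 1.0 t 1.1
```

jog_arm:
  motion:
    - [[-45,-27,12],0,1]
    - [[-45,-27,12],0,1]
    - [[-45,-27,12],0,1]
    - [[-45,-27,12],0,1]
    - [[-45,-27,12],0,1]
    - [[-45,-27,12],0,1]
    - [[-48,-27,12],0,1]
    - [[0,0,0],10,0]
    - [[0,0,0],10,0]
    - [[0,0,0],10,0]

```text
t: 2.35
ee_pos: [444.4, 184.4, 154.8]
tcp_rot: [1.485, 2.768, 0.0]
wrist_force: [0.0, 0.5, 0.5]
gripper_width: 0.686
finger_force: 0.0
```

jog_arm:
  motion:
    - [[0,0,0],10,0]
    - [[0,0,0],10,0]
    - [[0,0,0],10,0]
    - [[0,0,0],10,0]
    - [[0,0,0],10,0]
    - [[0,0,0],10,0]
    - [[0,0,0],10,0]
    - [[0,0,0],10,0]
    - [[0,0,0],10,0]
    - [[0,0,0],9,0]

```text
t: 3.6
ee_pos: [444.3, 184.6, 154.8]
tcp_rot: [-3.069, -0.67, -0.0]
wrist_force: [0.1, 0.5, -0.2]
gripper_width: 0.504
finger_force: 0.0
```

```bash
cat >> h.py <<'E'
def look(n,s,f=None,zf=0):
    c=cap('wrist',f); H=np.load('H.npy',allow_pickle=True).item(); p=H[n]; obs={}
    for k in ('grip','tip','key'):
        e=proj(c,pts(p,s,[k],zf))[0]
        rs=spotter.tip_of('wrist','handle_1_'+k)
        print(k,'exp',e.round(),[(np.round(r['location']).tolist(),round(r['p'],2)) for r in rs])
        rs=[r for r in rs if np.hypot(*(np.array(r['location'])-e))<60]
        if rs: obs[k]=rs[0]['location']
    if len(obs)>1:
        q,e=fit(c,obs,s,p,zf); print(n,'old',p.round(2),'new',q.round(2),'err',round(e,1)); return q
E
python3 - <<'E'
from h import *
q=look('C',1,'wC.png')
if q is not None:
    H=np.load('H.npy',allow_pickle=True).item(); H['C']=q; np.save('H.npy',H,allow_pickle=True)
    g=pts(q,1,['grip'])[0]; plan([g[0],g[1],18],q[2]-np.pi)
E
```

```text
grip exp [280. 206.] [([534.0, 98.0], 0.88), ([559.0, 71.0], 0.38)]
tip exp [279. 136.] []
key exp [326. 214.] [([559.0, 72.0], 0.92)]
```

View pics/wC.png

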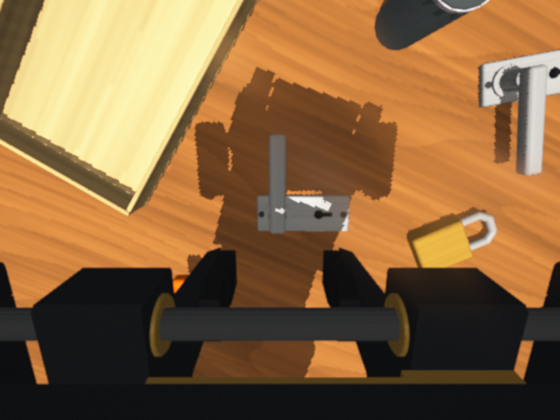

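The wrist view shows handle C's tip at (278,137) and keyhole at (320,214). Both are within a few pixels of the prediction and aligned with the tool, so I'm going down.

jog_arm:
  motion:
    - [[0,0,40],0,0]
    - [[0,0,40],0,0]
    - [[0,0,35],0,0]
    - [[0,0,22],0,0]
    - [[0,0,0],0,-1]
    - [[0,0,0],0,-1]
    - [[0,0,0],0,-1]
    - [[0,0,0],0,-1]
    - [[0,0,0],0,-1]
  newtons: 40

```text
t: 4.92
ee_pos: [444.7, 184.8, 18.7]
tcp_rot: [3.067, 0.679, 0.003]
wrist_force: [0.0, 0.7, 6.9]
gripper_width: 0.15
finger_force: 40.0
```

jog_arm:
  motion:
    - [[0,0,-10],0,-1]
    - [[0,0,-25],0,-1]
    - [[0,0,-40],0,-1]
    - [[0,0,-40],0,-1]
    - [[0,0,0],0,-1]

```text
t: 5.55
ee_pos: [445.2, 184.8, 135.3]
tcp_rot: [3.067, 0.679, 0.009]
wrist_force: [1.0, -0.6, -3.2]
gripper_width: 0.151
finger_force: 40.0
```

```bash
python3 - <<'E'
from h import *
B=np.load('B.npy',allow_pickle=True).item()
c=cap('wrist','wC2.png'); E=np.array(c['extrinsics']); print(proj(c,[[520,348,4]]),E.round(1).tolist())
s,p,M=tool(); print(p,s['gripper_width'],s['finger_force'],s['wrist_force'])
b=B['b']; x=np.array([np.cos(b[2]),np.sin(b[2])]); y=np.array([-x[1],x[0]])
t=b[:2]-78*x-11.5*y; plan([*t,125],b[2])
E
```

```text
[[132.86871008  35.19392269]] [[0.4, 0.9, 0.2, 509.3], [-0.9, 0.4, 0.1, 215.1], [-0.0, -0.3, 1.0, 282.1], [0.0, 0.0, 0.0, 1.0]]
[444.24546529 184.58792618 133.38675796] 0.15472973085888447 39.96808961033821 [-0.20081448 -0.19198199 -2.7553609 ]
tcp [444.2 184.6 133.4] shift [  65.8 -148.7    8.4] turn -57.7 alt 122.3 j6 1.28 w 0.15 t 5.6
```

View pics/wC2.png

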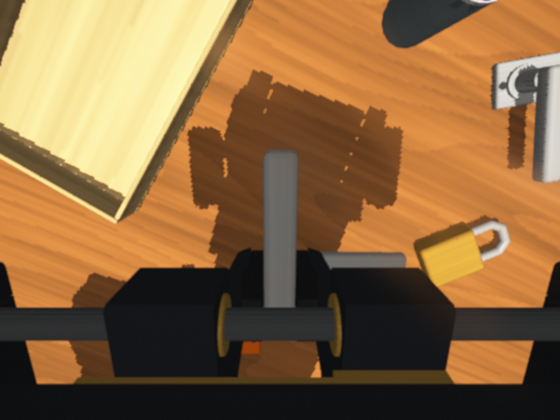

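jog_arm:
  motion:
    - [[16,-37,0],0,-1]
    - [[16,-37,0],0,-1]
    - [[17,-37,0],0,-1]
    - [[17,-37,0],0,-1]
    - [[0,0,0],-10,-1]
    - [[0,0,0],-10,-1]
    - [[0,0,0],-10,-1]
    - [[0,0,0],-10,-1]
    - [[0,0,0],-10,-1]
    - [[0,0,0],-8,-1]

```text
t: 6.85
ee_pos: [440.8, 346.1, 130.6]
tcp_rot: [-2.348, -2.086, 0.006]
wrist_force: [-0.4, 0.1, -3.7]
gripper_width: 0.151
finger_force: 40.0
```

```bash
python3 - <<'E'
from h import *
B=np.load('B.npy',allow_pickle=True).item()
c=cap('wrist','wC3.png'); 
b=B['b']; x=np.array([np.cos(b[2]),np.sin(b[2])]); y=np.array([-x[1],x[0]])
im=cv2.imread('pics/wC3.png')
for z,l,col in ((44,[(126,71),(126,-71),(-126,-71),(-126,71)],(0,0,255)),(4,[(126,71),(126,-71),(-126,-71),(-126,71)],(255,0,0))):
    P=proj(c,[[*(b[:2]+u*x+v*y),z] for u,v in l]); print(P.round(0).tolist()); cv2.polylines(im,[P.round().astype(int)],True,col,1)
cv2.imwrite('pics/wC3o.png',im); np.save('cam.npy',{k:v for k,v in c.items() if k!='img'},allow_pickle=True)
t=b[:2]-78*x-11.5*y; plan([*t,125],b[2])
E
```

```text
[[573.0, 106.0], [526.0, 287.0], [222.0, 283.0], [213.0, 102.0]]
[[530.0, 108.0], [495.0, 265.0], [229.0, 262.0], [223.0, 104.0]]
tcp [440.8 346.2 130.6] shift [1.1 0.2 5.6] turn 0.9 alt -179.1 j6 0.57 w 0.15 t 6.9
```

View pics/wC3o.png

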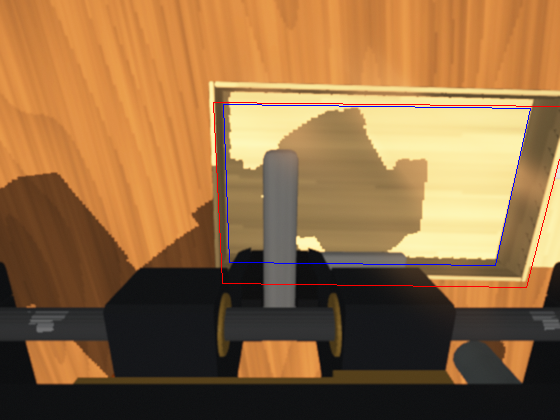

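The overlay (red) sits about 10 mm off. The real inner rim corners are at (217,90) and (525,278), so I'm refitting bin B.

```bash
python3 - <<'E'
from h import *
B=np.load('B.npy',allow_pickle=True).item(); c=np.load('cam.npy',allow_pickle=True).item()
q=np.array([(217,90),(525,278)])
def f(p):
    x=np.array([np.cos(p[2]),np.sin(p[2])]); y=np.array([-x[1],x[0]])
    w=lambda u,v:[*(p[:2]+u*x+v*y),44]
    P=proj(c,[w(-126,71),(w(126,-71)),w(115,71)]); 
    e=(P[:2]-q).ravel(); t=P[2][1]-(90+(P[2][0]-217)*0.017); return np.r_[e,t]
r=least_squares(f,B['b']); print(r.x,r.fun); B['b']=r.x; np.save('B.npy',B,allow_pickle=True)
b=r.x; x=np.array([np.cos(b[2]),np.sin(b[2])]); y=np.array([-x[1],x[0]])
t=b[:2]-78*x-11.5*y; plan([*t,22.5],b[2])
E
```

```text
[ 5.21564670e+02  3.55639578e+02 -1.38817598e-01] [-2.39392889 -1.2085219   2.82859979  2.0648471   0.36857057]
tcp [440.8 346.2 130.6] shift [  9.3   1.2 108.1] turn 1.5 alt -178.5 j6 0.57 w 0.15 t 6.9
```

jog_arm:
  motion:
    - [[9,2,0],1.5,-1]
    - [[0,0,40],0,-1]
    - [[0,0,35],0,-1]
    - [[0,0,18],0,-1]
    - [[0,0,9],0,-1]
    - [[0,0,5],0,-1]
    - [[0,0,0],0,-1]
    - [[0,0,0],0,-1]

```text
t: 7.9
ee_pos: [445.0, 355.5, 26.3]
tcp_rot: [2.381, 2.049, 0.002]
wrist_force: [0.3, 0.0, -2.9]
gripper_width: 0.153
finger_force: 40.0
```

jog_arm:
  motion:
    - [[0,0,2],0,-1]
    - [[0,0,1.5],0,-1]
    - [[0,0,0],0,-1]
    - [[0,0,0],0,-1]

```text
t: 8.4
ee_pos: [444.8, 355.5, 22.7]
tcp_rot: [2.381, 2.05, 0.001]
wrist_force: [-2.8, 0.5, 4.8]
gripper_width: 0.156
finger_force: 40.0
```

Contact felt (the force went to +5 N). I'm releasing and rising.

jog_arm:
  motion:
    - [[0,0,0],0,-0.45]
    - [[0,0,0],0,-0.45]
    - [[0,0,-10],0,-0.45]
    - [[0,0,-25],0,-0.45]
    - [[0,0,-40],0,-0.45]
    - [[0,0,-40],0,0]

```text
t: 9.15
ee_pos: [444.7, 355.3, 139.0]
tcp_rot: [2.381, 2.049, 0.0]
wrist_force: [1.8, 0.0, 0.6]
gripper_width: 0.367
finger_force: 0.0
```

```bash
python3 - <<'E'
from h import *
cap('wrist','wC4.png')
H=np.load('H.npy',allow_pickle=True).item(); p=H['D']; g=pts(p,1,['grip'])[0]; plan([g[0],g[1],138],p[2]-np.pi)
E
```

```text
tcp [446.5 356.3 144.4] shift [-495.8   79.4    4.4] turn 72.5 alt -107.5 j6 0.62 w 0.41 t 9.2
```

View pics/wC4.png

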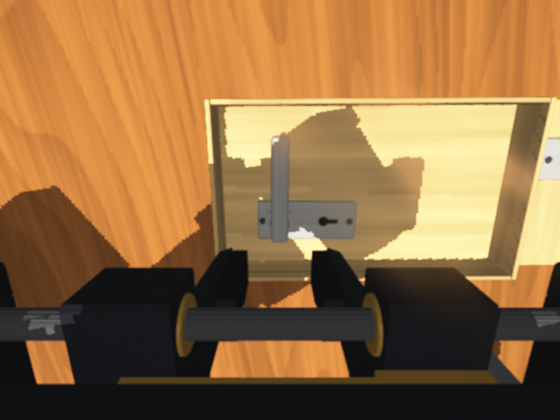

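C lies flat in bin B, with its plate at (258–355, 201–238) and room beyond it. Next is D.

jog_arm:
  motion:
    - [[-55,9,0],0,0]
    - [[-55,9,0],0,0]
    - [[-55,9,0],0,0]
    - [[-55,9,0],0,0]
    - [[-55,9,0],0,0]
    - [[-55,9,0],0,0]
    - [[-55,9,0],0,0]
    - [[-55,8,0],0,0]
    - [[-56,8,0],0,0]

```text
t: 10.32
ee_pos: [448.9, -148.9, 137.8]
tcp_rot: [2.38, 2.049, 0.001]
wrist_force: [1.2, 0.3, 0.6]
gripper_width: 0.5
finger_force: 0.0
```

jog_arm:
  motion:
    - [[0,0,0],10,0]
    - [[0,0,0],10,0]
    - [[0,0,0],10,0]
    - [[0,0,0],10,0]
    - [[0,0,0],10,0]
    - [[0,0,0],10,0]
    - [[0,0,0],10,0]
    - [[0,0,0],2,0]
    - [[0,0,0],0,0]

```text
t: 11.45
ee_pos: [449.1, -146.9, 137.4]
tcp_rot: [3.13, 0.263, 0.0]
wrist_force: [-0.4, 1.3, 0.4]
gripper_width: 0.498
finger_force: 0.0
```

```bash
python3 - <<'E'
from h import *
q=look('D',1,'wD.png'); H=np.load('H.npy',allow_pickle=True).item()
if q is None: q=H['D']
g=pts(q,1,['grip'])[0]; plan([g[0],g[1],18],q[2]-np.pi)
for r in spotter.outline_of('wrist','handle_1_grip'):
    m=r['region'].astype(np.uint8); print(r['p'],np.round(r['extent']))
E
```

```text
grip exp [279. 208.] []
tip exp [280. 133.] [([89.0, 27.0], 0.92)]
key exp [327. 217.] []
tcp [ 449.1 -146.9  137.3] shift [  2.4  -0.8 119.3] turn 0.5 alt -179.5 j6 0.84 w 0.5 t 11.65
0.81 [ 61.   0. 103.  36.]
```

View pics/wD.png

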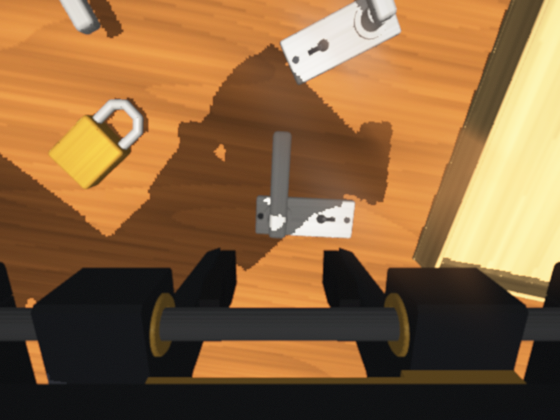

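D's lever tip is at (282,132) and its keyhole at (321,219). It sits about 3° clockwise of the tool, so I'm adding that turn and descending.

jog_arm:
  motion:
    - [[2,0,30],3,0]
    - [[0,0,40],0,0]
    - [[0,0,30],0,0]
    - [[0,0,19],0,0]
    - [[0,0,0],0,-1]
    - [[0,0,0],0,-1]
    - [[0,0,0],0,-1]
    - [[0,0,0],0,-1]
    - [[0,0,0],0,-1]

```text
t: 12.82
ee_pos: [451.4, -146.7, 19.0]
tcp_rot: [3.136, 0.177, 0.002]
wrist_force: [-0.3, 1.2, 7.2]
gripper_width: 0.148
finger_force: 40.0
```

jog_arm:
  motion:
    - [[0,0,-10],0,-1]
    - [[0,0,-25],0,-1]
    - [[0,0,-40],0,-1]
    - [[0,0,-50],0,-1]
    - [[0,0,0],0,-1]

```text
t: 13.45
ee_pos: [452.1, -147.2, 146.4]
tcp_rot: [3.133, 0.177, 0.009]
wrist_force: [-0.1, 0.0, -4.1]
gripper_width: 0.156
finger_force: 40.0
```

```bash
python3 - <<'E'
from h import *
b=np.load('B.npy',allow_pickle=True).item()['b']; x=np.array([np.cos(b[2]),np.sin(b[2])])
t=np.array([444.7,355.4])+119*x; print(t); plan([*t,145],b[2])
E
```

```text
[562.55525571 338.93371016]
tcp [ 452.1 -147.2  146.4] shift [ 1.643e+02 -4.707e+02  3.000e-01] turn -75.6 alt 104.4 j6 0.89 w 0.16 t 13.45
```

jog_arm:
  motion:
    - [[7,-60,0],0,-1]
    - [[7,-60,0],0,-1]
    - [[7,-60,0],0,-1]
    - [[7,-60,0],0,-1]
    - [[7,-60,0],0,-1]
    - [[7,-60,0],0,-1]
    - [[41,-37,0],0,-1]
    - [[41,-37,0],0,-1]
    - [[41,-37,0],0,-1]

```text
t: 14.58
ee_pos: [562.4, 341.2, 141.4]
tcp_rot: [3.136, 0.177, -0.004]
wrist_force: [0.4, 0.4, -2.4]
gripper_width: 0.153
finger_force: 40.0
```

jog_arm:
  motion:
    - [[0,0,0],-10,-1]
    - [[0,0,0],-10,-1]
    - [[0,0,0],-10,-1]
    - [[0,0,0],-10,-1]
    - [[0,0,0],-10,-1]
    - [[0,0,0],-10,-1]
    - [[0,0,0],-10,-1]
    - [[0,0,0],-5.5,-1]
    - [[0,0,0],0,-1]

```text
t: 15.7
ee_pos: [561.5, 339.7, 141.5]
tcp_rot: [-2.372, -2.058, 0.005]
wrist_force: [-0.4, -0.1, -2.9]
gripper_width: 0.151
finger_force: 40.0
```

```bash
python3 - <<'E'
from h import *
b=np.load('B.npy',allow_pickle=True).item()['b']
plan([562.5,339,22.5],b[2])
E
```

```text
tcp [561.5 339.7 141.5] shift [ -0.3   1.4 119. ] turn -0.2 alt 179.8 j6 0.51 w 0.15 t 15.7
```

jog_arm:
  motion:
    - [[0,1,40],0,-1]
    - [[0,0,40],0,-1]
    - [[0,0,20],0,-1]
    - [[0,0,12],0,-1]
    - [[0,0,3],0,-1]
    - [[0,0,0],0,-1]
    - [[0,0,0],0,-1]

```text
t: 16.58
ee_pos: [563.5, 340.0, 29.1]
tcp_rot: [2.372, 2.059, 0.002]
wrist_force: [-0.2, 1.1, -2.8]
gripper_width: 0.149
finger_force: 40.0
```

jog_arm:
  motion:
    - [[0,0,4],0,-1]
    - [[0,0,2],0,-1]
    - [[0,0,0.5],0,-1]
    - [[0,0,0],0,-1]

```text
t: 17.08
ee_pos: [563.2, 340.0, 23.0]
tcp_rot: [2.372, 2.06, 0.001]
wrist_force: [-3.9, -0.2, 6.6]
gripper_width: 0.15
finger_force: 40.0
```

jog_arm:
  motion:
    - [[0,0,0],0,-0.45]
    - [[0,0,0],0,-0.45]
    - [[0,0,-10],0,-0.45]
    - [[0,0,-25],0,-0.45]
    - [[0,0,-40],0,-0.45]
    - [[0,0,-50],0,0]
    - [[0,0,-30],0,0]

```text
t: 17.95
ee_pos: [563.6, 340.0, 180.3]
tcp_rot: [2.371, 2.059, 0.006]
wrist_force: [-0.4, 0.5, -0.2]
gripper_width: 0.475
finger_force: 0.0
```

```bash
python3 - <<'E'
from h import *
cap('wrist','wD4.png')
H=np.load('H.npy',allow_pickle=True).item(); p=H['A']; g=pts(p,-1,['grip'])[0]; print(g); plan([g[0],g[1],170],p[2]-np.pi)
E
```

```text
[611.49119166  37.27726919  37.        ]
tcp [564.6 340.4 183.8] shift [-293.6   88.8   13.2] turn 50.3 alt -129.7 j6 0.5 w 0.49 t 18.0
```

jog_arm:
  motion:
    - [[-49,15,0],0,0]
    - [[-49,15,0],0,0]
    - [[-49,15,0],0,0]
    - [[-49,15,0],0,0]
    - [[-49,15,0],0,0]
    - [[-49,14,0],0,0]
    - [[0,0,0],10,0]
    - [[0,0,0],10,0]
    - [[0,0,0],10,0]
    - [[0,0,0],10,0]

```text
t: 19.25
ee_pos: [610.0, 36.2, 176.8]
tcp_rot: [2.937, 1.116, 0.0]
wrist_force: [-0.9, -0.6, -0.0]
gripper_width: 0.498
finger_force: 0.0
```

jog_arm:
  motion:
    - [[0,0,0],10,0]
    - [[0,0,10],0,0]
    - [[0,0,0],0,0]

```text
t: 19.62
ee_pos: [609.6, 36.3, 165.6]
tcp_rot: [-3.018, -0.869, 0.003]
wrist_force: [-0.7, -0.3, -0.3]
gripper_width: 0.5
finger_force: 0.0
```

```bash
python3 - <<'E'
from h import *
q=look('A',-1,'wA.png'); H=np.load('H.npy',allow_pickle=True).item()
for p in (q,H['A']):
    if p is None: continue
    g=pts(p,-1,['grip'])[0]; plan([g[0],g[1],18],p[2]-np.pi)
c=cap('top','top2.png')
for k in ('grip','tip','key'):
    print(k,proj(c,pts(H['A'],-1,[k])).round(0),[(np.round(r['location']).tolist(),round(r['p'],2)) for r in spotter.tip_of('top','handle_1_'+k)])
cc=cv2.imread('pics/wA.png'); t=cv2.imread('pics/top2.png')[120:300,100:240]
t=cv2.resize(t,None,fx=1.7,fy=1.7); cc=cc[:,:]; o=np.zeros((420,560+t.shape[1],3),np.uint8); o[:,:560]=cc; o[:t.shape[0],560:]=t
cv2.imwrite('pics/wAo.png',o); print(o.shape)
E
```

```text
grip exp [280. 200.] [([490.0, 107.0], 0.95), ([275.0, 202.0], 0.85)]
tip exp [280. 260.] [([439.0, 165.0], 0.86), ([275.0, 263.0], 0.77)]
key exp [326. 174.] [([323.0, 176.0], 0.81), ([518.0, 128.0], 0.73)]
A old [626.82  46.71   2.12] new [622.69  48.95   2.12] err 1.2
tcp [610.1  36.2 166.8] shift [ -0.6  -4.3 148.8] turn 0.4 alt -179.6 j6 0.88 w 0.5 t 19.825
tcp [610.1  36.2 166.8] shift [  1.7  -0.2 148.8] turn 0.4 alt -179.6 j6 0.88 w 0.5 t 19.825
grip [[273. 199.]] [([311.0, 140.0], 0.71), ([267.0, 200.0], 0.67), ([344.0, 215.0], 0.46)]
tip [[284. 218.]] [([311.0, 166.0], 0.85)]
key [[284. 187.]] [([325.0, 144.0], 0.77), ([280.0, 185.0], 0.42)]
(420, 798, 3)
```

View pics/wAo.png

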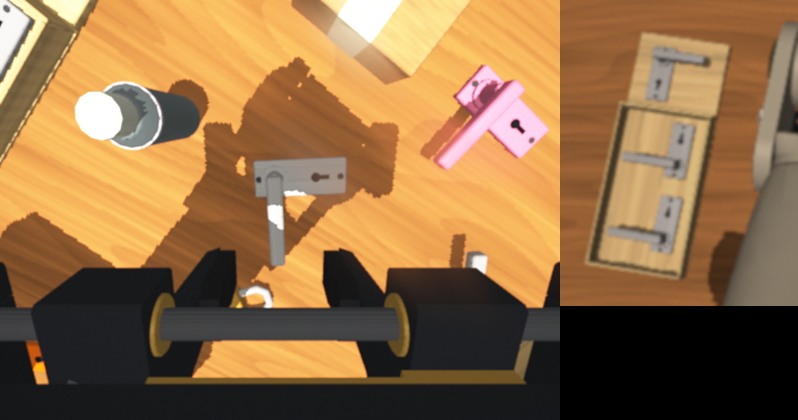

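Both right-hand handles lie flat inside bin B. A is centred at about (275,202) in the wrist view, 4 mm left of the tool and 2° counter-clockwise, and the can is clear of it. Correcting and descending.

jog_arm:
  motion:
    - [[0,-3.5,30],-2,0]
    - [[0,0,40],0,0]
    - [[0,0,35],0,0]
    - [[0,0,25],0,0]
    - [[0,0,12],0,0]
    - [[0,0,0],0,0]

```text
t: 20.78
ee_pos: [608.2, 39.2, 24.6]
tcp_rot: [-3.005, -0.917, 0.001]
wrist_force: [-0.2, -0.2, 0.4]
gripper_width: 0.503
finger_force: 0.0
```

jog_arm:
  motion:
    - [[0,0,6],0,0]
    - [[0,0,0],0,-1]
    - [[0,0,0],0,-1]
    - [[0,0,0],0,-1]
    - [[0,0,0],0,-1]
    - [[0,0,0],0,-1]

```text
t: 21.52
ee_pos: [608.3, 39.3, 19.0]
tcp_rot: [3.005, 0.917, 0.001]
wrist_force: [-1.2, -0.1, 3.5]
gripper_width: 0.151
finger_force: 40.0
```

jog_arm:
  motion:
    - [[0,0,-10],0,-1]
    - [[0,0,-25],0,-1]
    - [[0,0,-40],0,-1]
    - [[0,0,-50],0,-1]
    - [[0,0,0],0,-1]

```text
t: 22.15
ee_pos: [609.7, 39.0, 147.8]
tcp_rot: [3.002, 0.916, 0.011]
wrist_force: [-0.1, 1.0, -2.7]
gripper_width: 0.149
finger_force: 40.0
```

```bash
python3 - <<'E'
from h import *
b=np.load('B.npy',allow_pickle=True).item()['a']; x=np.array([np.cos(b[2]),np.sin(b[2])]); y=np.array([-x[1],x[0]])
t=b[:2]-78*x+11.5*y; print(t); plan([*t,145],b[2])
E
```

```text
[ 459.88817518 -346.89896792]
tcp [609.7  39.  147.8] shift [-339.8  236.5    2.1] turn -52.6 alt 127.4 j6 0.85 w 0.15 t 22.15
```

jog_arm:
  motion:
    - [[-48,34,0],0,-1]
    - [[-48,34,0],0,-1]
    - [[-48,34,0],0,-1]
    - [[-49,34,0],0,-1]
    - [[-49,34,0],0,-1]
    - [[-49,33,0],0,-1]
    - [[-49,33,0],0,-1]
    - [[0,0,0],-10,-1]
    - [[0,0,0],-10,-1]
    - [[0,0,0],-10,-1]

```text
t: 23.4
ee_pos: [457.2, -346.1, 142.4]
tcp_rot: [-2.658, -1.669, 0.001]
wrist_force: [0.8, 0.0, -3.1]
gripper_width: 0.156
finger_force: 40.0
```

jog_arm:
  motion:
    - [[0,0,0],-10,-1]
    - [[0,0,0],-10,-1]
    - [[0,0,0],-3,-1]
    - [[0,0,0],0,-1]

```text
t: 23.9
ee_pos: [457.5, -346.0, 142.7]
tcp_rot: [-2.279, -2.159, 0.0]
wrist_force: [0.4, 0.5, -2.4]
gripper_width: 0.151
finger_force: 40.0
```

```bash
python3 - <<'E'
from h import *
B=np.load('B.npy',allow_pickle=True).item()
c=cap('wrist','wA3.png'); 
b=B['a']; x=np.array([np.cos(b[2]),np.sin(b[2])]); y=np.array([-x[1],x[0]])
im=cv2.imread('pics/wA3.png')
P=proj(c,[[*(b[:2]+u*x+v*y),44] for u,v in [(126,71),(126,-71),(-126,-71),(-126,71)]]); print(P.round(0).tolist()); cv2.polylines(im,[P.round().astype(int)],True,(0,0,255),1)
cv2.imwrite('pics/wA3o.png',im); np.save('cam.npy',{k:v for k,v in c.items() if k!='img'},allow_pickle=True)
print([(np.round(ray(c,r['location'],4)),r['p']) for r in spotter.tip_of('wrist','bin_a_in')])
t=b[:2]-78*x+11.5*y; plan([*t,22.5],b[2])
E
```

```text
[[552.0, 140.0], [512.0, 304.0], [228.0, 302.0], [221.0, 138.0]]
[]
tcp [ 457.7 -346.2  143.1] shift [ -0.7   2.4 120.5] turn 0.4 alt -179.6 j6 -0.8 w 0.15 t 24.0
```

View pics/wA3o.png

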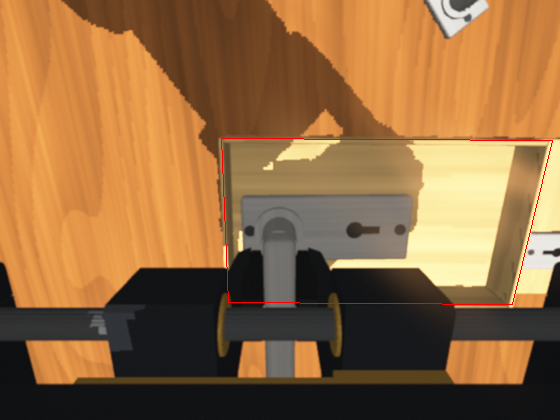

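The bin A rim matches the overlay within 2 px, and the handle hangs level over its slot. Lowering.

jog_arm:
  motion:
    - [[0,2,40],0,-1]
    - [[0,0,40],0,-1]
    - [[0,0,20],0,-1]
    - [[0,0,12],0,-1]
    - [[0,0,4],0,-1]
    - [[0,0,0],0,-1]
    - [[0,0,0],0,-1]

```text
t: 24.88
ee_pos: [460.2, -346.8, 28.5]
tcp_rot: [2.279, 2.16, -0.0]
wrist_force: [0.2, 0.4, -2.5]
gripper_width: 0.151
finger_force: 40.0
```

jog_arm:
  motion:
    - [[0,0,3.5],0,-1]
    - [[0,0,2],0,-1]
    - [[0,0,0.5],0,-1]
    - [[0,0,0],0,-1]

```text
t: 25.38
ee_pos: [460.0, -346.7, 23.0]
tcp_rot: [2.279, 2.161, -0.0]
wrist_force: [-3.4, 2.2, 9.4]
gripper_width: 0.151
finger_force: 40.0
```

jog_arm:
  motion:
    - [[0,0,0],0,-0.45]
    - [[0,0,0],0,-0.45]
    - [[0,0,-10],0,-0.45]
    - [[0,0,-25],0,-0.45]
    - [[0,0,-40],0,-0.45]
    - [[0,0,-45],0,0]
    - [[0,0,0],0,0]

```text
t: 26.25
ee_pos: [460.9, -347.6, 145.5]
tcp_rot: [2.274, 2.156, -0.0]
wrist_force: [0.8, 0.2, -0.4]
gripper_width: 0.476
finger_force: 0.0
```

```bash
python3 - <<'E'
from h import *
H=np.load('H.npy',allow_pickle=True).item(); p=H['B']; g=pts(p,-1,['grip'])[0]; print(g); plan([g[0],g[1],143],p[2])
E
```

```text
[ 617.26275952 -182.44902969   37.        ]
tcp [ 460.9 -347.6  145.5] shift [173.2 147.3   2.4] turn 51.9 alt -128.1 j6 -0.8 w 0.48 t 26.25
```

jog_arm:
  motion:
    - [[43,37,0],0,0]
    - [[43,37,0],0,0]
    - [[43,37,0],0,0]
    - [[44,36,0],0,0]
    - [[0,0,0],10,0]
    - [[0,0,0],10,0]
    - [[0,0,0],10,0]
    - [[0,0,0],10,0]
    - [[0,0,0],10,0]
    - [[0,0,0],2,0]

```text
t: 27.5
ee_pos: [615.6, -181.5, 140.9]
tcp_rot: [-2.996, -0.942, 0.002]
wrist_force: [0.8, -0.8, 0.1]
gripper_width: 0.503
finger_force: 0.0
```

```bash
python3 - <<'E'
from h import *
q=look('B',-1,'wB.png'); H=np.load('H.npy',allow_pickle=True).item()
for p in (q,H['B']):
    if p is None: continue
    g=pts(p,-1,['grip'])[0]; plan([g[0],g[1],18],p[2])
for r in spotter.outline_of('wrist','handle_1_grip'): print(r['p'],np.round(r['extent']))
c=cap('wrist'); im=c['img'].astype(int)
# low-saturation pixels, bounding of upper centre area
hsv=cv2.cvtColor(c['img'],cv2.COLOR_RGB2HSV); m=((hsv[...,1]<60)&(hsv[...,2]>60)).astype(np.uint8); m[245:]=0
n,l,st,ce=cv2.connectedComponentsWithStats(m)
for i in range(1,n):
    if st[i,4]>200: print(st[i],ce[i].round(),[np.round(v,1) for v in cv2.minAreaRect(np.argwhere(l==i)[:,::-1].astype(np.float32))])
top=m*0
for r0 in range(90,244,8):
    xs=np.where(m[r0,200:360])[0]; print(r0,(xs.min()+200,xs.max()+200,len(xs)) if len(xs) else None)
E
```

```text
grip exp [282. 209.] []
tip exp [282. 136.] [([221.0, 5.0], 0.66)]
key exp [234. 218.] [([342.0, 360.0], 0.87)]
tcp [ 615.8 -181.6  141.4] shift [  0.7   1.6 123.4] turn 0.1 alt -179.9 j6 0.49 w 0.51 t 27.7
0.94 [305. 340. 363. 380.]
0.64 [213.   0. 364.  24.]
[323   0  31  21 279] [338.   8.] [array([336.8,   5.2]), array([28.1, 17. ]), np.float64(37.9)]
[ 207  135   96  103 4487] [262. 204.] [array([254.5, 186. ]), array([102.,  95.]), np.float64(90.0)]
[544 176  16  31 294] [554. 188.] [array([551.5, 191. ]), array([30., 15.]), np.float64(90.0)]
[ 20 178  46  42 759] [ 46. 196.] [array([ 43.9, 196.3]), array([44.3, 35.3]), np.float64(63.4)]
[522 211  38  34 749] [546. 232.] [array([540.5, 227.5]), array([33., 37.]), np.float64(90.0)]
90 None
98 None
106 None
114 None
122 None
130 None
138 (np.int64(274), np.int64(289), 16)
146 (np.int64(274), np.int64(290), 17)
154 (np.int64(274), np.int64(290), 17)
162 (np.int64(274), np.int64(290), 17)
170 (np.int64(274), np.int64(290), 17)
178 (np.int64(274), np.int64(290), 17)
186 (np.int64(274), np.int64(290), 17)
194 (np.int64(274), np.int64(289), 16)
202 (np.int64(207), np.int64(302), 96)
210 (np.int64(207), np.int64(302), 96)
218 (np.int64(208), np.int64(302), 69)
226 (np.int64(209), np.int64(301), 93)
234 (np.int64(210), np.int64(301), 87)
242 None
```

The segmentation shows B's lever at columns 274–290, exactly upright, with its tip at row 135. That matches the prediction, so I'm grasping.

jog_arm:
  motion:
    - [[0,1,30],0,0]
    - [[0,0,40],0,0]
    - [[0,0,30],0,0]
    - [[0,0,18],0,0]
    - [[0,0,0],0,0]

```text
t: 28.42
ee_pos: [616.2, -182.3, 23.0]
tcp_rot: [-2.995, -0.943, 0.002]
wrist_force: [0.7, 0.8, -0.5]
gripper_width: 0.499
finger_force: 0.0
```

jog_arm:
  motion:
    - [[0,0,4],0,0]
    - [[0,0,0],0,-1]
    - [[0,0,0],0,-1]
    - [[0,0,0],0,-1]
    - [[0,0,0],0,-1]
    - [[0,0,0],0,-1]

```text
t: 29.18
ee_pos: [616.7, -182.6, 20.1]
tcp_rot: [2.996, 0.943, 0.001]
wrist_force: [-0.1, -0.2, 3.4]
gripper_width: 0.148
finger_force: 40.0
```

jog_arm:
  motion:
    - [[0,0,-10],0,-1]
    - [[0,0,-25],0,-1]
    - [[0,0,-40],0,-1]
    - [[0,0,-50],0,-1]
    - [[0,0,0],0,-1]

```text
t: 29.8
ee_pos: [617.8, -182.9, 149.0]
tcp_rot: [2.992, 0.942, 0.009]
wrist_force: [-0.3, 0.2, -3.0]
gripper_width: 0.149
finger_force: 40.0
```

```bash
python3 - <<'E'
from h import *
b=np.load('B.npy',allow_pickle=True).item()['a']; x=np.array([np.cos(b[2]),np.sin(b[2])]); y=np.array([-x[1],x[0]])
t=b[:2]+82*x-11.5*y; print(t); plan([*t,145],b[2])
E
```

```text
[ 618.19598325 -379.57369677]
tcp [ 617.8 -182.9  149. ] shift [-112.3  161.4    4.7] turn -51.6 alt 128.4 j6 0.49 w 0.15 t 29.8
```

jog_arm:
  motion:
    - [[-28,40,0],0,-1]
    - [[-28,40,0],0,-1]
    - [[-28,40,0],0,-1]
    - [[-28,41,0],0,-1]
    - [[0,0,0],-10,-1]
    - [[0,0,0],-10,-1]
    - [[0,0,0],-10,-1]
    - [[0,0,0],-10,-1]
    - [[0,0,0],-10,-1]
    - [[0,0,0],-2,-1]

```text
t: 31.05
ee_pos: [616.5, -378.2, 143.2]
tcp_rot: [-2.278, -2.16, 0.0]
wrist_force: [0.9, -0.7, -3.1]
gripper_width: 0.152
finger_force: 40.0
```

```bash
python3 - <<'E'
from h import *
b=np.load('B.npy',allow_pickle=True).item()['a']
plan([618,-379.5,23.5],b[2])
E
```

```text
tcp [ 616.5 -378.2  143.2] shift [ -1.5   1.8 119.7] turn 0.4 alt -179.6 j6 -0.66 w 0.15 t 31.05
```

jog_arm:
  motion:
    - [[0,1,40],0,-1]
    - [[0,0,40],0,-1]
    - [[0,0,20],0,-1]
    - [[0,0,12],0,-1]
    - [[0,0,4],0,-1]
    - [[0,0,0],0,-1]
    - [[0,0,0],0,-1]

```text
t: 31.92
ee_pos: [618.2, -378.8, 29.7]
tcp_rot: [2.279, 2.16, 0.0]
wrist_force: [-0.9, 0.2, -1.6]
gripper_width: 0.155
finger_force: 40.0
```

jog_arm:
  motion:
    - [[0,0,3.5],0,-1]
    - [[0,0,1.5],0,-1]
    - [[0,0,0.7],0,-1]
    - [[0,0,0],0,-1]

```text
t: 32.42
ee_pos: [617.9, -378.6, 24.1]
tcp_rot: [2.28, 2.161, -0.0]
wrist_force: [-3.7, 1.8, 5.3]
gripper_width: 0.151
finger_force: 40.0
```

jog_arm:
  motion:
    - [[0,0,0],0,-0.45]
    - [[0,0,0],0,-0.45]
    - [[0,0,-10],0,-0.45]
    - [[0,0,-25],0,-0.45]
    - [[0,0,-40],0,-0.45]
    - [[0,0,-50],0,0]
    - [[0,0,-40],0,0]
    - [[50,0,0],0,0]
    - [[50,0,0],0,0]
    - [[0,0,0],0,0]

```text
t: 33.67
ee_pos: [623.8, -275.6, 189.5]
tcp_rot: [2.275, 2.165, 0.001]
wrist_force: [-0.1, 0.4, -0.0]
gripper_width: 0.505
finger_force: 0.0
```

```bash
python3 - <<'E'
from h import *
B=np.load('B.npy',allow_pickle=True).item()
for n in ('scene','top'):
    c=cap(n,n+'_end.png')
    for k,z in (('handle_1_grip',41),('handle_1_key',8),('handle_1_tip',41),('can_center',70),('padlock_center',10),('carton_center',30)):
        for r in spotter.tip_of(n,k):
            w=ray(c,r['location'],z)[:2]; o=''
            if 'handle' in k:
                b=B['b' if w[1]>0 else 'a']; d=w-b[:2]; o=(np.array([[np.cos(b[2]),np.sin(b[2])],[-np.sin(b[2]),np.cos(b[2])]])@d).round()
            print(n,k,round(r['p'],2),w.round(),o)
E
```

```text
scene handle_1_grip 0.89 [ 467. -347.] [-71.  12.]
scene handle_1_grip 0.73 [773. -72.] [218. 305.]
scene handle_1_key 0.98 [ 507. -327.] [-32.  34.]
scene handle_1_key 0.72 [ 786. -115.] [234. 263.]
scene handle_1_key 0.16 [548. 382.] [23. 30.]
scene handle_1_tip 0.96 [ 459. -405.] [-75. -47.]
scene handle_1_tip 0.92 [720. -69.] [165. 305.]
scene can_center 0.77 [617. 162.] 
scene can_center 0.54 [ 482. -405.] 
scene padlock_center 0.93 [470.  20.] 
scene padlock_center 0.27 [ 603. -309.] 
scene carton_center 0.64 [780.  61.] 
scene carton_center 0.46 [ 560. -370.] 
top handle_1_grip 0.6 [781. -66.] [225. 311.]
top handle_1_grip 0.56 [ 457. -344.] [-81.  14.]
top handle_1_key 0.87 [ 783. -110.] [230. 267.]
top handle_1_tip 0.96 [702. -62.] [146. 311.]
top handle_1_tip 0.64 [ 453. -405.] [-82. -47.]
top can_center 0.77 [627. 157.] 
top padlock_center 0.62 [476.  13.] 
top carton_center 0.93 [788.  66.]
```

jog_arm:
  motion:
    - [[50,-30,0],0,0]
    - [[50,-30,0],0,0]
    - [[50,-30,0],0,0]
    - [[50,-30,0],0,0]
    - [[0,-55,0],0,0]
    - [[0,0,0],0,0]

```text
t: 35.12
ee_pos: [456.3, -68.4, 188.3]
tcp_rot: [-2.278, -2.161, 0.001]
wrist_force: [0.6, -0.6, 0.2]
gripper_width: 0.496
finger_force: 0.0
```

```bash
python3 - <<'E'
from h import *
B=np.load('B.npy',allow_pickle=True).item(); b=B['a']
c=cap('top','top_end2.png')
hsv=cv2.cvtColor(c['img'],cv2.COLOR_RGB2HSV)
x=np.array([np.cos(b[2]),np.sin(b[2])]); y=np.array([-x[1],x[0]])
# resample bin region at z=20 into bin-frame map, 8 mm cells: '#' = grey (low saturation)
for u in range(124,-128,-8):
    P=proj(c,[[*(b[:2]+u*x+v*y),20] for v in range(68,-72,-5)]).round().astype(int)
    print('%5d '%u+''.join('#' if hsv[q[1],q[0],1]<70 and hsv[q[1],q[0],2]>60 else '.' for q in P))
s,p,M=tool(); print(p,s['t'],s['wrist_force'])
E
```

```text
124 ............................
  116 ............................
  108 ............................
  100 ...............###..........
   92 .....#################......
   84 ....##################......
   76 ..............########......
   68 ...............#######......
   60 ...............#######......
   52 ...............#######......
   44 ...............#######......
   36 ...............#######......
   28 ...............#######......
   20 ...............#######......
   12 ...............####.........
    4 ............................
   -4 ............................
  -12 ....#######.................
  -20 ....#######.................
  -28 ...########.................
  -36 ....#######.................
  -44 ....#######.................
  -52 ....#######.................
  -60 ....#######.................
  -68 ....#######.#####.####......
  -76 ....#####################...
  -84 ....#######.................
  -92 ....#######.................
 -100 ............................
 -108 ............................
 -116 ............................
 -124 ............................
[458.51380847 -69.40723958 188.65400822] 35.175 [ 0.59128119 -0.33126529  0.46609022]
```

Both left-hand handles lie in bin A as planned, clear of the walls and of each other. Handing in.

```bash
python3 -c "
from plant import workorder; print(workorder.sign_off())"
```

```text
the job is handed in; nothing more can be done
None
```

I put all four handles in their matching bins and handed the job in at about 35 s: two left-hand in bin A and two right-hand in bin B, lying inside and apart from each other in the final camera checks, with the can, padlock and carton where they started; the sign-off returned no verdict.

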